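# Turn the spice carousel to bring the green-lidded jar to the front

## Robot

A 6-joint arm with a two-finger parallel gripper is mounted at the origin on a cart in front of the work surface, level with it; the furniture and walls round the work are solid. World frame = base frame: x ahead of the robot, y to its left, z up, the work surface at z = 0. Lengths are in m, angles in rad, forces in N, time in s.
With the tool pointing down it reaches from about 0.4 to 0.925 m from the base axis. Payload 12.5 kg.
Tool frame: the origin (TCP) lies on the centre line of the jaws, within the pads' length; the fingertips stand bot.tcp_to_tips ahead of it and the grasp point (between the pads) lies 6 mm ahead of it (bot.tcp_to_tips is the distance from the TCP to the fingertips, in m); z points along the fingers, y is the line along which they close (so a half turn about z gives the same grasp; the last joint's range is limited). The gripper opens to 95 mm and grips with 3 to 60 N. Pads are 20 mm wide; open, the fingers measure 119 mm over their backs; the gripper's body (75 mm by 180 mm) begins 59 mm behind the grasp point.
Start: joints at [0.995, 0.491, 1.559, -0, 1.092, -0.106], TCP at [0.283, 0.557, 0.24] pointing down, gripper open.
Joint ranges: [-3.1, 3.1], [-0.84, 2.19], [0.05, 2.79], [-1.13, 4.28], [0.06, 2.93], [-2.69, 2.69]. Speed limits (rad/s): [2.22, 2.22, 2.79, 3.14, 3.14, 3.14].

## Interface

Orientations are given as a unit quaternion [w, x, y, z].
In Python, from bench import telemetry, imaging, job, bot gives the robot as it stands.
- The arm moves only by the tool step_arm, never from a script. Its argument "steps" is a list that holds one entry, the list of rows, each a list of 7 numbers: the turn, a rotation vector about the tool's x, y, z scaled (see below), then the shift along the tool's x, y, z scaled (see below), then the opening, from 0 (shut) to 1 (fully open). In form: [[[ax, ay, az, dx, dy, dz, grip], ...]]. A call has 1 to 20 rows; each row is the pose to reach, as a shift and turn from the pose commanded when the call began, along the tool's axes at that moment, turning the shorter way round; what a row does not reach only later rows make up. The controller multiplies each number of a shift by 100 mm and each number of a turn by 180 degrees. A row lasts 1/12 s, in which the tool goes at most 41.7 mm and 7.16 degrees, less where a joint would pass 70% of its speed; a pose out of reach is approached as far as the arm can. A call with a number of a shift or a turn outside -1 to 1 is refused whole. A call with a gripper value outside its range is refused whole. The fingers move at their own pace and stop on an object; "force" is the grip in N (left out, the last holds). Time passes only in rows, so rows that repeat a pose let the fingers close. It gives the time, the measured TCP pose, the force, the opening and the grip force at its end, in the units of the state.
- telemetry.read_state(): the state, without advancing time (a new reading comes with each control period).
- imaging.snapshot(name): name is "side" or "top" or "wrist"; returns (picture, depth): 480x640x3 uint8, red, green, blue; 480x640 float32, m along the optical axis (not along the pixel's ray), 0 where there is no reading.
- imaging.camera_model(name): a dict with "fx", "fy", "cx", "cy" (pixels), "k1" (the pictures are not rectified: a ray, as slopes to the right and down, at radius r is drawn at 1 + k1 r^2 times it, then the intrinsics apply), "R" (3x3) and "t" (3): a world point X has camera coordinates R X + t; the wrist camera has in their place "T_tool_cam" (4x4, takes a point from camera to tool coordinates, whose origin is the TCP and whose axes are the flange's). Camera axes: x right, y down, z forward; pixel columns grow to the right and rows downward; lengths in m; the calibration is good to about 2 mm. A picture is of the moment at which its call begins: read the wrist's pose just before it. camera_model takes no time and is no camera call.
- job.hand_in(): hands the job in; it is judged then, once.
The state is a dict: "time_s": time; "q": joint angles; "dq": joint speeds; "effort": joint torques, N m; "eef_pos": TCP position; "orientation": TCP orientation; "contact_force": force on the tool from outside, world axes, zero at the start; "ft_torque": the same for the moment, N m; "gripper_width": finger opening in m; "grip_force": force on a finger pad.
Only numpy, scipy, OpenCV 4.12 (cv2) and the standard library are available. Lean on these libraries where they do the work, as an engineer would, in place of code of your own. Each camera call takes 0.05 s, during which the arm holds its last target. There are 200 camera calls.

## Task

Push the wooden spice carousel round by the pegs on its rim, gently and with the fingers only, until the jar with the green lid stands in line with the white arrow on the carousel's foot. Do not grip or lift anything and do not touch the jars and shakers on the carousel; they must stay standing in their ring on the disc, and the mug, tin and jars beside it must stay put.

Things in the scene. Friction and masses are not known exactly. Their poses are not given: they have to be found in the camera images.
- foot: black fixed foot of the carousel, a round plate of radius 105 mm on the worktop; origin on the turning axis at worktop height. A tongue 50 mm wide and 8 mm high sticks out along the foot's own -x to 200 mm from the axis and bears a white arrow head (158 to 187 mm from the axis) pointing at the axis: this -x side is the front. It faces the robot to within about 20 degrees
- front_spot (a point): the place for the jar: point on the disc's top, 72 mm from the turning axis towards the arrow (foot's -x). Fixed to the foot
- carousel: light wooden disc, radius 147 mm, top 39 mm above the worktop; turns endlessly either way about the vertical through its origin (centre of its underside); a push of about 1 N at a peg turns it, and it stops when the push stops. Five dark upright pegs, radius 8 mm, tops 85 mm above the worktop, stand on its rim, 132 mm from the axis, at 0, 72, 144, 216 and 288 degrees from its own +x
- green_jar: the jar to bring to the front: clear glass jar with a green lid, diameter 55 mm, 70 mm high, standing loose on the disc 72 mm from its axis, midway in angle between two pegs, order differs; origin at the centre of its underside
- red_jar_a: jar with a red lid and pink contents, diameter 61 mm, 75 mm high, standing loose on the disc 72 mm from its axis, midway in angle between two pegs, order differs; origin at the centre of its underside
- red_jar_b: jar with a red lid and pink contents, diameter 56 mm, 70 mm high, standing loose on the disc 72 mm from its axis, midway in angle between two pegs, order differs; origin at the centre of its underside
- dark_shaker: glass pepper shaker with a dark cap, diameter 37 mm, 69 mm high, standing loose on the disc 72 mm from its axis, midway in angle between two pegs, order differs; origin at the centre of its underside
- grey_shaker: glass salt shaker with a light grey cap, diameter 37 mm, 69 mm high, standing loose on the disc 72 mm from its axis, midway in angle between two pegs, order differs; origin at the centre of its underside
- brown_mug: beige and brown mug, 98 x 132 x 89 mm, on the worktop left of the carousel; origin under its centre
- honey_jar: jar with a red lid, diameter 59 mm, 85 mm high, on the worktop left of the carousel; origin under its centre
- spice_jar: spice jar with a white cap, diameter 44 mm, 109 mm high, on the worktop left of the carousel; origin under its centre
- fish_tin: flat round tin, diameter 86 mm, 40 mm high, on the worktop right of the carousel, near its front edge; origin under its centre
There are look-alikes about, which are no part of the job. What is shaped like the red_jar_b but orange is not meant.

How it is judged:
On the way:
1. the fingers push the carousel (contact force between the fingers and carousel above 0.1 N), for 0.05 s.
At the end, for the whole second after the job is handed in: The green-lidded jar's centre is within 15 mm (horizontally) of the front spot, the disc is at rest, all five jars and shakers stand upright on the disc 57 to 87 mm from its axis, and the mug, tin and two jars beside it are within 20 mm of where they stood (horizontal distance between green_jar and front_spot below 0.015 m and angular speed of carousel below 0.05 rad/s and angle between each of green_jar, red_jar_a, red_jar_b, dark_shaker, grey_shaker's own z axis and vertical below 0.1 rad and height (world z) of green_jar between 0.034 and 0.045 m and horizontal distance between green_jar and foot between 0.057 and 0.087 m and height (world z) of red_jar_a between 0.034 and 0.045 m and horizontal distance between red_jar_a and foot between 0.057 and 0.087 m and height (world z) of red_jar_b between 0.034 and 0.045 m and horizontal distance between red_jar_b and foot between 0.057 and 0.087 m and height (world z) of dark_shaker between 0.034 and 0.045 m and horizontal distance between dark_shaker and foot between 0.057 and 0.087 m and height (world z) of grey_shaker between 0.034 and 0.045 m and horizontal distance between grey_shaker and foot between 0.057 and 0.087 m and distance of each of brown_mug, honey_jar, spice_jar, fish_tin from where it was at the start of the episode below 0.02 m); the robot touches nothing.
It fails at once if a jar or shaker on the carousel is touched by the robot (contact force between any of the fingers, the arm and green_jar above 0.5 N or contact force between any of the fingers, the arm and red_jar_a above 0.5 N or contact force between any of the fingers, the arm and red_jar_b above 0.5 N or contact force between any of the fingers, the arm and dark_shaker above 0.5 N or contact force between any of the fingers, the arm and grey_shaker above 0.5 N).
It fails at once if a jar or shaker on the carousel is lifted or tipped (height (world z) of any of green_jar, red_jar_a, red_jar_b, dark_shaker, grey_shaker above 0.055 m or angle between any of green_jar, red_jar_a, red_jar_b, dark_shaker, grey_shaker's own z axis and vertical above 0.4 rad).
It fails at once if something beside the carousel is moved or lifted (distance of any of brown_mug, honey_jar, spice_jar, fish_tin from where it was at the start of the episode above 0.03 m).
It fails at once if the carousel is pushed or gripped hard (over 18 N) (contact force between any of the fingers, the arm and carousel above 18 N).
It fails at once if the carousel is pushed with the arm or the gripper's body instead of the fingers (contact force between the arm and carousel above 1 N).
It also fails if it takes over 69 s, if anything falls off the work surface, if the arm or the gripper's body presses on something with over 40 N, if the wrist force passes 120 N, or if a joint passes its speed limit or range.

## Working session

There is one attempt and no reset: what is moved stays moved. The work goes in short steps, Python scripts to look and compute and a tool call to move; the robot and the scene stay as the last step left them, time stands still between calls to the robot, and variables do not carry over. Pictures are saved under pics/ and viewed, at most 10 in all, crops included, and the job is handed in when it is done.

Besides the shell and the picture viewer there is one more tool, called after "Call:" by a JSON object that holds its "fn" and its "kwargs". step_arm: Moves the arm, as the interface text tells. Its arguments: {"type":"object","properties":{"steps":{"type":"array","items":{"type":"array","items":{"type":"array","items":{"type":"number"}}}},"force":{"type":"number"}},"required":["steps"]}

```bash
mkdir -p pics
python3 - <<'E'
from bench import telemetry, imaging, job, bot
import cv2,numpy as np
for n in("top","side"):
    p,d=imaging.snapshot(n); cv2.imwrite(f"pics/{n}0.png",p[:,:,::-1]); np.savez(f"{n}0.npz",p=p,d=d)
    m=imaging.camera_model(n); C=-np.array(m["R"]).T@np.array(m["t"]); print(n,m["fx"],m["k1"],C.round(3),np.array(m["R"]).round(2).tolist())
s=telemetry.read_state(); print(s["time_s"],s["eef_pos"],s["orientation"],s["contact_force"],bot.tcp_to_tips)
E
```

```text
top 544.831387768858 -0.011859559609320397 [0.105 0.037 1.272] [[0.03, -1.0, -0.01], [-0.94, -0.03, -0.34], [0.34, 0.02, -0.94]]
side 461.4431918410004 -0.028669909457957866 [-0.167 -0.622  0.5  ] [[0.7, -0.71, -0.0], [-0.28, -0.27, -0.92], [0.65, 0.65, -0.39]]
0.1 [0.28282375 0.55713404 0.23912341] [-1.65702867e-04  2.32763640e-01  9.72533207e-01 -4.70947545e-04] [-1.38211749  0.09377175 -0.14477301] 0.025
```

View pics/top0.png

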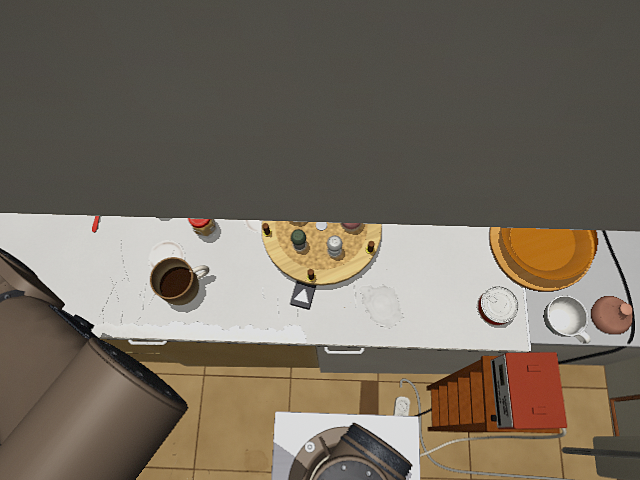

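View pics/side0.png

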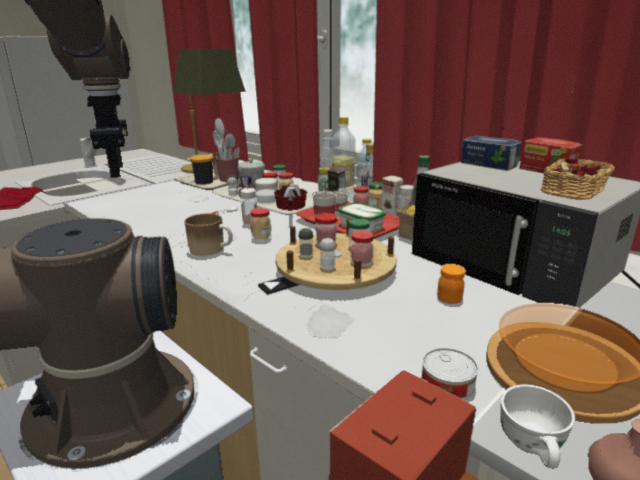

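```bash
cat > h.py <<'E'
import numpy as np,cv2
from bench import imaging
def grid(n):
    """ray slopes for each pixel (undistorted)"""
    m=imaging.camera_model(n); v,u=np.mgrid[:480,:640]
    xd=(u-m["cx"])/m["fx"]; yd=(v-m["cy"])/m["fy"]; x,y=xd,yd
    for _ in range(5):
        f=1+m["k1"]*(x*x+y*y); x,y=xd/f,yd/f
    return m,np.dstack([x,y,np.ones_like(x)])
def world(n,d):
    m,r=grid(n); R=np.array(m["R"]); t=np.array(m["t"])
    return (r*d[...,None]-t)@R
def plane(n,uv,z):
    m,r=grid(n); R=np.array(m["R"]); t=np.array(m["t"]); C=-R.T@t
    u,v=np.round(uv).astype(int); w=r[v,u]@R
    return C+w*(z-C[2])/w[2]
E
python3 - <<'E'
from h import *
for n in("top","side"):
    z=np.load(f"{n}0.npz"); p,d=z["p"],z["d"]; W=world(n,d); W[d==0]=9
    hsv=cv2.cvtColor(p,cv2.COLOR_RGB2HSV); near=(np.hypot(W[...,0]-.62,W[...,1]+.0)<.35)
    wood=(hsv[...,0]>8)&(hsv[...,0]<28)&(hsv[...,1]>70)&(hsv[...,2]>120)&near&(abs(W[...,2]-.039)<.008)
    P=W[wood]; print(n,len(P),P.mean(0).round(3),P.min(0).round(3),P.max(0).round(3))
    # rim: farthest points per angle on outline
    cs,_=cv2.findContours(cv2.morphologyEx(wood.astype(np.uint8),cv2.MORPH_CLOSE,np.ones((9,9))),cv2.RETR_EXTERNAL,cv2.CHAIN_APPROX_NONE)
    c=max(cs,key=cv2.contourArea)[:,0]; Q=W[c[:,1],c[:,0]]; Q=Q[abs(Q[:,2]-.039)<.008]
    from scipy.optimize import least_squares
    f=least_squares(lambda q:np.hypot(Q[:,0]-q[0],Q[:,1]-q[1])-.147,[.6,0],loss="soft_l1",f_scale=.002); ax=f.x; print("axis",ax.round(4))
    # things above the disc
    up=(np.hypot(W[...,0]-ax[0],W[...,1]-ax[1])<.16)&(W[...,2]>.05)&(W[...,2]<.13)
    k,lab,st,ce=cv2.connectedComponentsWithStats(up.astype(np.uint8))
    for i in range(1,k):
        if st[i,4]<8: continue
        q=W[lab==i]; top=q[q[:,2]>q[:,2].max()-.012]; o=top.mean(0)
        print(ce[i].round(),st[i,4],"top",o.round(3),"zmax",q[:,2].max().round(3),"r",np.hypot(*(o[:2]-ax)).round(3),"ang",np.degrees(np.arctan2(o[1]-ax[1],o[0]-ax[0])).round(),np.median(p[lab==i],0))
    # arrow
    wh=(p.min(2)>170)&(abs(W[...,2]-.008)<.006)&(np.hypot(W[...,0]-ax[0],W[...,1]-ax[1])<.19)&(np.hypot(W[...,0]-ax[0],W[...,1]-ax[1])>.152)
    k,lab,st,ce=cv2.connectedComponentsWithStats(wh.astype(np.uint8))
    for i in range(1,k):
        if st[i,4]>15: o=W[lab==i].mean(0); print("white",ce[i].round(),st[i,4],o.round(3),np.degrees(np.arctan2(o[1]-ax[1],o[0]-ax[0])).round(1))
    # overhead
    print("high z near:",np.percentile(W[(W[...,2]>.3)&(W[...,0]<1.2)&(d>0)],[0,1,5],axis=0).round(2).tolist())
p=np.load("side0.npz")["p"][190:310,240:460,::-1]; a=cv2.resize(p,None,fx=3.5,fy=3.5,interpolation=3)
cv2.imwrite("pics/c0.png",a)
E
```

```text
top 4631 [0.517 0.071 0.039] [ 0.435 -0.075  0.031] [0.59  0.216 0.047]
axis [0.5842 0.072 ]
[265. 228.] 65 top [0.558 0.202 0.083] zmax 0.089 r 0.132 ang 102.0 [91. 57. 30.]
[350. 226.] 124 top [ 0.569 -0.     0.084] zmax 0.09 r 0.074 ang -102.0 [106.5  78.   71. ]
[298. 239.] 277 top [0.528 0.122 0.107] zmax 0.116 r 0.075 ang 139.0 [69. 71. 60.]
[334. 245.] 279 top [0.516 0.038 0.106] zmax 0.114 r 0.076 ang -154.0 [135. 133. 122.]
[370. 246.] 62 top [ 0.521 -0.046  0.084] zmax 0.089 r 0.134 ang -118.0 [87.5 57.5 24.5]
[310. 273.] 63 top [0.45  0.091 0.084] zmax 0.088 r 0.136 ang 172.0 [103.  67.  34.]
white [282. 291.] 16 [0.422 0.16  0.004] 151.7
white [302. 297.] 102 [0.409 0.111 0.009] 167.4
high z near: [[0.06, 0.0, 0.3], [0.06, 0.01, 0.53], [0.08, 0.01, 0.64]]
side 3085 [0.55  0.024 0.04 ] [ 0.434 -0.231  0.031] [0.75  0.344 0.047]
axis [0.5816 0.0711]
[326. 237.] 999 top [0.589 0.112 0.112] zmax 0.118 r 0.041 ang 79.0 [130. 102.  97.]
[360. 242.] 1136 top [0.615 0.023 0.109] zmax 0.113 r 0.058 ang -55.0 [111.  87.  78.]
[293. 233.] 89 top [0.556 0.198 0.083] zmax 0.088 r 0.129 ang 101.0 [58. 47. 41.]
[306. 241.] 379 top [0.524 0.116 0.104] zmax 0.11 r 0.073 ang 142.0 [86. 84. 77.]
[391. 243.] 100 top [ 0.672 -0.024  0.082] zmax 0.088 r 0.131 ang -47.0 [63.  51.  38.5]
[290. 258.] 116 top [0.448 0.087 0.083] zmax 0.088 r 0.135 ang 173.0 [64.5 47.  31. ]
white [404. 262.] 22 [ 0.727 -0.029  0.003] -34.4
white [409. 269.] 31 [ 0.703 -0.06   0.003] -47.1
white [265. 275.] 22 [0.438 0.168 0.003] 146.0
white [270. 283.] 67 [0.411 0.115 0.01 ] 165.7
white [327. 306.] 34 [ 0.437 -0.037  0.003] -143.1
high z near: [[0.11, -0.4, 0.3], [0.15, -0.36, 0.3], [0.22, -0.32, 0.32]]
```

View pics/c0.png

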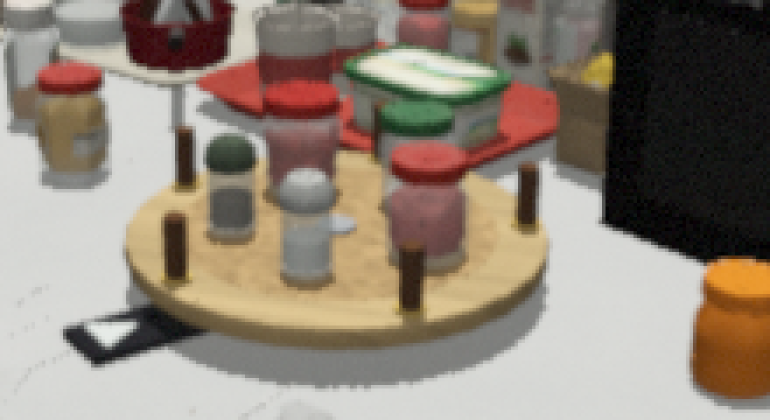

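The crop shows the green-lidded clear jar at side pixel (359,224), standing at the back of the disc between the pegs at about -47° and 27°.

Look-alikes:
- The dark shaker at (306,233) has a dark dome cap and is a small shaker.
- The green-rimmed tub at (363,212) is off the disc.
- The orange jar at (452,283) is off the disc.

Only the first fits. The arrow head is at (270,283).

Run:
```python
from h import *
z=np.load("top0.npz"); W=world("top",z["d"]); 
for u,v in((50,205),(300,210),(300,100),(500,220)): print(u,v,z["d"][v,u],W[v,u].round(3))
z=np.load("side0.npz"); W=world("side",z["d"])
for u,v in((260,232),(204,240),(228,237)): print(u,v,W[v,u].round(3))
```

```text
50 205 0.06376025 [0.13  0.07  1.213]
300 210 0.062174283 [0.129 0.041 1.214]
300 100 0.0 [0.105 0.037 1.272]
500 220 0.06391125 [0.13  0.018 1.212]
260 232 [0.561 0.34  0.031]
204 240 [0.399 0.365 0.048]
228 237 [0.517 0.435 0.002]
```

Call:
{"fn": "step_arm", "kwargs": {"steps": [[[0, 0, -0.075, -0.5, -0.2, 0, 0], [0, 0, -0.15, -1, -0.4, 0, 0], [0, 0, -0.15, -1, -0.4, 0, 0], [0, 0, -0.15, -1, -0.4, 0, 0], [0, 0, -0.15, -1, -0.4, 0, 0], [0, 0, -0.15, -1, -0.4, 0, 0], [0, 0, -0.15, -1, -0.4, 0, 0]]]}}

```text
time_s: 0.68
eef_pos: [0.3535, 0.4768, 0.2395]
orientation: [-0.0, 0.001, 1.0, -0.0]
contact_force: [-0.4, 0.4, 0.1]
gripper_width: 0.0536
grip_force: 0.0
```

Call:
{"fn": "step_arm", "kwargs": {"steps": [[[0, 0, 0, -0.3, -0.3, 0, 0], [0, 0, 0, -0.6, -0.6, 0, 0], [0, 0, 0, -0.82, -0.9, 0, 0], [0, 0, 0, -0.82, -0.9, 0, 0], [0, 0, 0, -0.82, -0.9, 0, 0]]]}}

```text
time_s: 1.1
eef_pos: [0.4367, 0.3859, 0.2395]
orientation: [-0.0, 0.001, 1.0, 0.0]
contact_force: [0.3, -0.0, -0.4]
gripper_width: 0.0208
grip_force: 0.0
```

Call:
{"fn": "step_arm", "kwargs": {"steps": [[[0, 0, 0, -0.3, -0.3, 0, 0], [0, 0, 0, -0.6, -0.6, 0, 0], [0, 0, 0, -0.82, -0.9, 0, 0], [0, 0, 0, -0.82, -0.9, 0, 0], [0, 0, 0, -0.82, -0.9, 0, 0]]]}}

```text
time_s: 1.52
eef_pos: [0.5184, 0.2967, 0.2394]
orientation: [-0.0, 0.001, 1.0, 0.0]
contact_force: [-0.3, 0.4, 0.6]
gripper_width: 0.0005
grip_force: 0.0
```

Call:
{"fn": "step_arm", "kwargs": {"steps": [[[0, 0, 0, -0.3, -0.3, 0, 0], [0, 0, 0, -0.6, -0.6, 0, 0], [0, 0, 0, -0.83, -0.92, 0, 0], [0, 0, 0, -0.83, -0.92, 0, 0], [0, 0, 0, -0.83, -0.92, 0, 0], [0, 0, 0, -0.83, -0.92, 0, 0]]]}}

```text
time_s: 2.02
eef_pos: [0.6003, 0.2066, 0.2395]
orientation: [-0.0, -0.001, 1.0, 0.0]
contact_force: [0.2, -0.2, -0.8]
gripper_width: 0.0005
grip_force: 0.0
```

```bash
cat >> h.py <<'E'
from bench import telemetry
from scipy.spatial.transform import Rotation as Ro
def wrist():
    s=telemetry.read_state(); p,d=imaging.snapshot("wrist"); m,r=grid2("wrist")
    q=s["orientation"]; T=np.array(m["T_tool_cam"]); P=r*d[...,None]@T[:3,:3].T+T[:3,3]
    W=P@Ro.from_quat([q[1],q[2],q[3],q[0]]).as_matrix().T+np.array(s["eef_pos"]); W[d==0]=9
    return p,W,s
grid2=grid
E
python3 - <<'E'
from h import *
p,W,s=wrist(); cv2.imwrite("pics/w1.png",p[:,:,::-1]); np.savez("w1.npz",p=p,W=W)
up=(W[...,2]>.05)&(W[...,2]<.13)
k,lab,st,ce=cv2.connectedComponentsWithStats(up.astype(np.uint8))
for i in range(1,k):
    if st[i,4]<60: continue
    q=W[lab==i]; t=q[q[:,2]>q[:,2].max()-.01]; print(ce[i].round(),st[i,4],((t.max(0)+t.min(0))/2).round(4),(t.max(0)-t.min(0)).round(3),np.median(p[lab==i],0))
E
```

```text
[560.  33.] 3867 [0.4574 0.3884 0.0853] [0.035 0.079 0.01 ] [43. 35. 25.]
[160.  19.] 853 [0.4507 0.0917 0.0817] [0.016 0.015 0.01 ] [20. 13. 10.]
[ 90. 116.] 3609 [0.5171 0.0398 0.1041] [0.034 0.035 0.01 ] [138. 138. 131.]
[205. 132.] 2839 [0.5295 0.1227 0.1045] [0.035 0.034 0.01 ] [35. 41. 32.]
[  8. 126.] 346 [ 0.5226 -0.042   0.0663] [0.015 0.009 0.01 ] [23. 15. 10.]
[316. 172.] 414 [0.5586 0.2025 0.0816] [0.015 0.015 0.01 ] [47. 29. 19.]
[520. 198.] 5018 [0.5788 0.36   0.0822] [0.054 0.055 0.01 ] [224.  75.  67.]
[ 53. 219.] 6899 [0.5924 0.0018 0.1067] [0.051 0.05  0.01 ] [191.  78.  71.]
[227. 248.] 6176 [0.6122 0.1369 0.1113] [0.055 0.056 0.01 ] [146.  57.  52.]
[627. 259.] 1288 [0.6351 0.4628 0.078 ] [0.034 0.015 0.01 ] [89.  67.5 50. ]
[137. 292.] 5359 [0.6486 0.0621 0.1061] [0.046 0.052 0.01 ] [ 80. 130.  85.]
[ 56. 310.] 754 [ 0.6747 -0.02    0.0815] [0.015 0.017 0.01 ] [24. 16. 11.]
[565. 387.] 932 [0.7369 0.4071 0.072 ] [0.026 0.034 0.01 ] [21. 16. 15.]
[ 61. 393.] 815 [ 0.7609 -0.033   0.077 ] [0.008 0.019 0.01 ] [4. 4. 4.]
[459. 402.] 409 [0.7677 0.3317 0.072 ] [0.008 0.025 0.01 ] [57. 27. 25.]
```

View pics/w1.png

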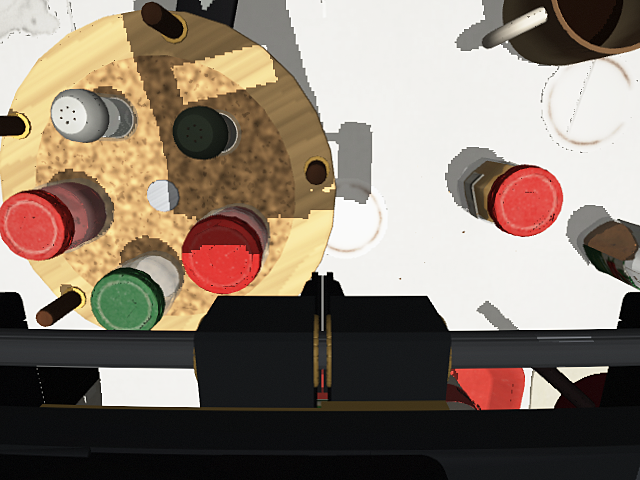

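Wrist view: the next peg (316,172) is at world (0.559,0.203). The green lid at (127,300) sits at about -8° and the arrow direction is about 167°. The fingers have clear space behind the peg, so I'll descend.

Call:
{"fn": "step_arm", "kwargs": {"steps": [[[0, 0, 0, 0, 0.0, 0.3, 0], [0, 0, 0, 0, 0, 0.6, 0], [0, 0, 0, 0, 0, 0.9, 0], [0, 0, 0, 0, 0, 0.9, 0]]]}}

```text
time_s: 2.4
eef_pos: [0.5982, 0.2062, 0.1448]
orientation: [-0.004, -0.002, 1.0, -0.001]
contact_force: [0.3, -0.4, 0.6]
gripper_width: 0.0004
grip_force: 0.0
```

Call:
{"fn": "step_arm", "kwargs": {"steps": [[[0, 0, 0, 0, 0.0, 0.2, 0], [0, 0, 0, 0, 0, 0.4, 0], [0, 0, 0, 0, 0, 0.55, 0], [0, 0, 0, 0, 0, 0.65, 0], [0, 0, 0, 0, 0, 0.65, 0], [0, 0, 0, 0, 0, 0.65, 0]]]}}

```text
time_s: 2.9
eef_pos: [0.6015, 0.2056, 0.0856]
orientation: [0.0, -0.001, 1.0, 0.0]
contact_force: [0.2, 0.9, 0.2]
gripper_width: 0.0004
grip_force: 0.0
```

Run:
```python
import numpy as np
c=np.array([.582,.072]); cur=np.array([.600,.2066]); start=83
# arc waypoints every 3.5deg, split in calls with <=100mm per axis; rows in tool units (dx=-x, dy=+y)
for a0,a1 in((83,120),(120,157),(157,194),(194,231),(231,264)):
    a=np.radians(np.linspace(a0,a1,15)[1:]); P=c+.135*np.c_[np.cos(a),np.sin(a)]
    print(a0,a1,[[round(float(v),2) for v in r] for r in (P-cur)*[-10,10]]); cur=P[-1]
```

```text
83 120 [[0.08, 0.0], [0.14, 0.0], [0.2, 0.0], [0.26, 0.0], [0.33, -0.0], [0.39, -0.01], [0.45, -0.02], [0.51, -0.04], [0.57, -0.05], [0.63, -0.07], [0.69, -0.09], [0.74, -0.12], [0.8, -0.15], [0.86, -0.18]]
120 157 [[0.05, -0.03], [0.1, -0.07], [0.15, -0.1], [0.2, -0.14], [0.25, -0.19], [0.29, -0.23], [0.34, -0.27], [0.38, -0.32], [0.41, -0.37], [0.45, -0.42], [0.48, -0.48], [0.51, -0.53], [0.54, -0.58], [0.57, -0.64]]
157 194 [[0.02, -0.06], [0.04, -0.12], [0.06, -0.18], [0.08, -0.24], [0.09, -0.3], [0.1, -0.36], [0.1, -0.42], [0.11, -0.48], [0.11, -0.55], [0.1, -0.61], [0.1, -0.67], [0.09, -0.73], [0.08, -0.79], [0.07, -0.85]]
194 231 [[-0.02, -0.06], [-0.04, -0.12], [-0.06, -0.18], [-0.08, -0.23], [-0.11, -0.29], [-0.14, -0.35], [-0.17, -0.4], [-0.21, -0.45], [-0.24, -0.5], [-0.28, -0.55], [-0.32, -0.6], [-0.37, -0.64], [-0.41, -0.68], [-0.46, -0.72]]
231 264 [[-0.04, -0.03], [-0.09, -0.07], [-0.14, -0.1], [-0.18, -0.13], [-0.23, -0.15], [-0.28, -0.18], [-0.33, -0.2], [-0.38, -0.22], [-0.44, -0.24], [-0.49, -0.25], [-0.54, -0.27], [-0.6, -0.28], [-0.65, -0.29], [-0.71, -0.29]]
```

Call:
{"fn": "step_arm", "kwargs": {"steps": [[[0, 0, 0, 0.03, 0, 0, 0], [0, 0, 0, 0.08, 0, 0, 0], [0, 0, 0, 0.12, 0, 0, 0], [0, 0, 0, 0.16, 0, 0, 0], [0, 0, 0, 0.2, 0, 0, 0], [0, 0, 0, 0.24, 0, 0, 0], [0, 0, 0, 0.28, 0, 0, 0], [0, 0, 0, 0.32, 0, 0, 0], [0, 0, 0, 0.36, -0.01, 0, 0], [0, 0, 0, 0.4, -0.01, 0, 0], [0, 0, 0, 0.45, -0.02, 0, 0], [0, 0, 0, 0.51, -0.04, 0, 0], [0, 0, 0, 0.57, -0.05, 0, 0], [0, 0, 0, 0.63, -0.07, 0, 0], [0, 0, 0, 0.69, -0.09, 0, 0], [0, 0, 0, 0.74, -0.12, 0, 0], [0, 0, 0, 0.79, -0.15, 0, 0], [0, 0, 0, 0.83, -0.17, 0, 0], [0, 0, 0, 0.86, -0.18, 0, 0]]]}}

```text
time_s: 4.48
eef_pos: [0.5149, 0.1863, 0.0847]
orientation: [-0.0, -0.001, 1.0, 0.0]
contact_force: [0.3, -0.6, -0.7]
gripper_width: 0.0008
grip_force: 0.4
```

Call:
{"fn": "step_arm", "kwargs": {"steps": [[[0, 0, 0, 0.02, -0.01, 0, 0], [0, 0, 0, 0.05, -0.03, 0, 0], [0, 0, 0, 0.1, -0.07, 0, 0], [0, 0, 0, 0.15, -0.1, 0, 0], [0, 0, 0, 0.2, -0.14, 0, 0], [0, 0, 0, 0.25, -0.19, 0, 0], [0, 0, 0, 0.29, -0.23, 0, 0], [0, 0, 0, 0.34, -0.27, 0, 0], [0, 0, 0, 0.38, -0.32, 0, 0], [0, 0, 0, 0.41, -0.37, 0, 0], [0, 0, 0, 0.45, -0.42, 0, 0], [0, 0, 0, 0.48, -0.48, 0, 0], [0, 0, 0, 0.51, -0.53, 0, 0], [0, 0, 0, 0.54, -0.57, 0, 0], [0, 0, 0, 0.56, -0.61, 0, 0], [0, 0, 0, 0.57, -0.64, 0, 0]]]}}

```text
time_s: 5.82
eef_pos: [0.4582, 0.1221, 0.0846]
orientation: [-0.0, -0.001, 1.0, 0.0]
contact_force: [-0.4, 0.7, 0.4]
gripper_width: 0.0003
grip_force: 0.4
```

```bash
cat >> h.py <<'E'
def look():
    """pegs and things on the disc, from the side camera and top camera depth"""
    for n in("top","side"):
        p,d=imaging.snapshot(n); W=world(n,d); W[d==0]=9
        r=np.hypot(W[...,0]-.582,W[...,1]-.072); up=(r>.115)&(r<.15)&(W[...,2]>.05)&(W[...,2]<.092)
        k,lab,st,ce=cv2.connectedComponentsWithStats(up.astype(np.uint8))
        for i in range(1,k):
            if st[i,4]<25: continue
            o=W[lab==i].mean(0); print(n,"peg?",ce[i].round(),st[i,4],o.round(3),np.degrees(np.arctan2(o[1]-.072,o[0]-.582)).round(1),np.median(p[lab==i],0))
        h=cv2.cvtColor(p,cv2.COLOR_RGB2HSV); g=(r<.11)&(W[...,2]>.085)&(h[...,0]>45)&(h[...,0]<95)&(h[...,1]>70)
        if g.sum()>10:
            q=W[g]; o=(np.percentile(q,2,axis=0)+np.percentile(q,98,axis=0))/2; print(n,"green",g.sum(),np.argwhere(g).mean(0).round()[::-1],o.round(4),"r",np.hypot(o[0]-.582,o[1]-.072).round(3),np.degrees(np.arctan2(o[1]-.072,o[0]-.582)).round(1))
        cv2.imwrite(f"pics/look_{n}.png",p[:,:,::-1])
E
python3 -c "
from h import *
look()"
```

```text
top peg? [367. 251.] 63 [ 0.507 -0.038  0.075] -124.4 [101.  63.  31.]
side peg? [391. 246.] 107 [ 0.661 -0.033  0.07 ] -53.2 [63. 54. 43.]
side peg? [284. 253.] 200 [0.45  0.108 0.074] 164.8 [48.5 34.  24. ]
side peg? [351. 267.] 129 [ 0.506 -0.043  0.071] -123.2 [54. 37. 28.]
side green 149 [327. 219.] [0.5549 0.0924 0.1485] r 0.034 143.0
```

View pics/look_side.png

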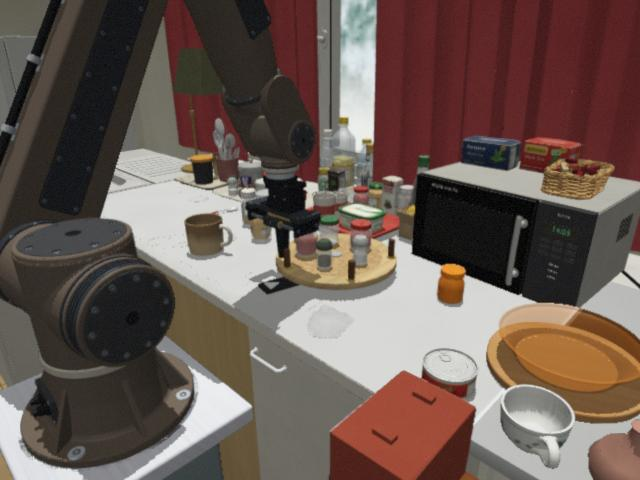

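The side view shows the disc turned by about 65°. The green lid is now at the rear (329,221), the pushed peg is at about (285,258), and everything still stands, so I'll keep pushing.

Call:
{"fn": "step_arm", "kwargs": {"steps": [[[0, 0, 0, 0.01, -0.03, 0, 0], [0, 0, 0, 0.03, -0.07, 0, 0], [0, 0, 0, 0.04, -0.12, 0, 0], [0, 0, 0, 0.06, -0.18, 0, 0], [0, 0, 0, 0.08, -0.24, 0, 0], [0, 0, 0, 0.09, -0.3, 0, 0], [0, 0, 0, 0.1, -0.36, 0, 0], [0, 0, 0, 0.1, -0.42, 0, 0], [0, 0, 0, 0.11, -0.48, 0, 0], [0, 0, 0, 0.11, -0.55, 0, 0], [0, 0, 0, 0.1, -0.61, 0, 0], [0, 0, 0, 0.1, -0.67, 0, 0], [0, 0, 0, 0.09, -0.73, 0, 0], [0, 0, 0, 0.08, -0.78, 0, 0], [0, 0, 0, 0.08, -0.82, 0, 0], [0, 0, 0, 0.07, -0.85, 0, 0]]]}}

```text
time_s: 7.25
eef_pos: [0.4516, 0.0371, 0.0846]
orientation: [-0.0, -0.001, 1.0, 0.0]
contact_force: [1.2, 1.8, 0.8]
gripper_width: 0.0002
grip_force: 0.5
```

Call:
{"fn": "step_arm", "kwargs": {"steps": [[[0, 0, 0, -0.01, -0.03, 0, 0], [0, 0, 0, -0.02, -0.07, 0, 0], [0, 0, 0, -0.04, -0.12, 0, 0], [0, 0, 0, -0.06, -0.18, 0, 0], [0, 0, 0, -0.08, -0.23, 0, 0], [0, 0, 0, -0.11, -0.29, 0, 0], [0, 0, 0, -0.14, -0.35, 0, 0], [0, 0, 0, -0.17, -0.4, 0, 0], [0, 0, 0, -0.21, -0.45, 0, 0], [0, 0, 0, -0.24, -0.5, 0, 0], [0, 0, 0, -0.28, -0.55, 0, 0], [0, 0, 0, -0.32, -0.6, 0, 0], [0, 0, 0, -0.37, -0.64, 0, 0], [0, 0, 0, -0.4, -0.67, 0, 0], [0, 0, 0, -0.43, -0.7, 0, 0], [0, 0, 0, -0.46, -0.72, 0, 0]]]}}

```text
time_s: 8.58
eef_pos: [0.4979, -0.0347, 0.0846]
orientation: [-0.0, -0.001, 1.0, 0.0]
contact_force: [-1.4, 0.5, -0.1]
gripper_width: 0.0004
grip_force: 0.3
```

```bash
python3 -c "
from h import *
look()
print(telemetry.read_state()['eef_pos'])"
```

```text
side peg? [293. 232.] 63 [0.558 0.2   0.071] 100.5 [56. 51. 35.]
side peg? [391. 244.] 96 [ 0.668 -0.028  0.07 ] -49.2 [57.  42.5 32.5]
side peg? [289. 257.] 119 [0.448 0.091 0.071] 171.9 [64. 47. 31.]
side peg? [350. 266.] 269 [ 0.503 -0.043  0.074] -124.3 [45. 31. 22.]
side green 134 [304. 230.] [0.519  0.0886 0.1272] r 0.065 165.3
[ 0.49823497 -0.03468788  0.08463002]
```

Call:
{"fn": "step_arm", "kwargs": {"steps": [[[0, 0, 0, -0.02, -0.02, 0, 0], [0, 0, 0, -0.04, -0.03, 0, 0], [0, 0, 0, -0.09, -0.07, 0, 0], [0, 0, 0, -0.14, -0.1, 0, 0], [0, 0, 0, -0.18, -0.13, 0, 0], [0, 0, 0, -0.23, -0.15, 0, 0], [0, 0, 0, -0.28, -0.18, 0, 0], [0, 0, 0, -0.33, -0.2, 0, 0], [0, 0, 0, -0.38, -0.22, 0, 0], [0, 0, 0, -0.44, -0.24, 0, 0], [0, 0, 0, -0.49, -0.25, 0, 0], [0, 0, 0, -0.54, -0.27, 0, 0], [0, 0, 0, -0.58, -0.28, 0, 0], [0, 0, 0, -0.61, -0.28, 0, 0], [0, 0, 0, -0.63, -0.28, 0, 0], [0, 0, 0, -0.63, -0.28, 0, 0]]]}}

```text
time_s: 10.02
eef_pos: [0.5612, -0.0623, 0.0846]
orientation: [0.0, -0.001, 1.0, -0.0]
contact_force: [0.3, 0.1, 0.2]
gripper_width: 0.0004
grip_force: 0.0
```

```bash
python3 -c "
from h import *
look()
print(telemetry.read_state()['eef_pos'])"
```

```text
top peg? [336. 272.] 62 [0.453 0.032 0.077] -162.7 [106.   68.   32.5]
side peg? [327. 225.] 64 [0.656 0.173 0.071] 53.7 [51.5 34.5 25.5]
side peg? [282. 241.] 102 [0.5   0.174 0.07 ] 128.7 [65.5 50.5 36.5]
side peg? [376. 261.] 191 [ 0.563 -0.066  0.074] -97.9 [22. 21. 20.]
side peg? [310. 265.] 121 [0.452 0.027 0.07 ] -160.8 [50. 35. 25.]
side green 191 [310. 235.] [0.5156 0.0587 0.1307] r 0.068 -168.7
[ 0.56074323 -0.06220536  0.08462002]
```

View pics/look_top.png

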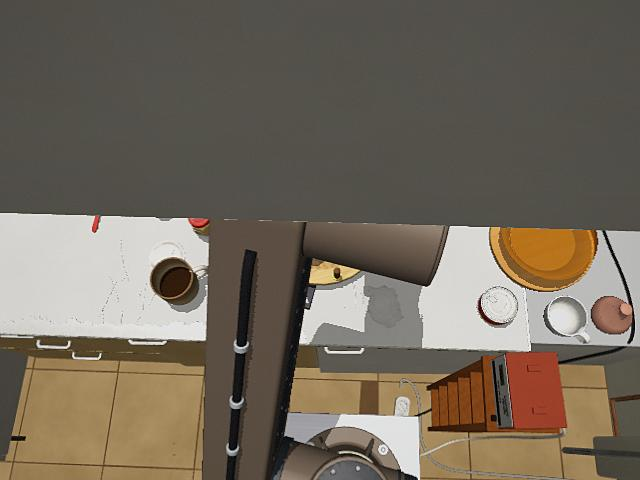

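The arm hides the jar in the top view, but the peg at (336,272) reads 197°, about 5° short of its goal. One more small push, then I'll back off, rise and look.

Call:
{"fn": "step_arm", "kwargs": {"steps": [[[0, 0, 0, -0.03, 0, 0, 0], [0, 0, 0, -0.06, 0, 0, 0], [0, 0, 0, -0.09, 0, 0, 0], [0, 0, 0, -0.11, 0, 0, 0], [0, 0, 0, -0.12, 0, 0, 0], [0, 0, 0, -0.12, 0, 0, 0], [0, 0, 0, -0.12, 0, 0, 0], [0, 0, 0, -0.08, 0, 0, 0], [0, 0, 0, 0.0, 0, 0, 0], [0, 0, 0, 0.05, -0.05, 0, 0], [0, 0, 0, 0.05, -0.05, 0, 0]]]}}

```text
time_s: 11.03
eef_pos: [0.5545, -0.0678, 0.0847]
orientation: [-0.0, -0.001, 1.0, 0.0]
contact_force: [0.1, 0.4, 0.8]
gripper_width: 0.0005
grip_force: 0.0
```

Call:
{"fn": "step_arm", "kwargs": {"steps": [[[0, 0, 0, 0, 0, -0.2, 0], [0, 0, 0, 0, 0, -0.5, 0], [0, 0, 0, 0, 0, -0.8, 0], [0, 0, 0, 0, 0, -1, 0], [0, 0, 0, 0, 0, -1, 0], [0, 0, 0, 0, 0, -1, 0]]]}}

```text
time_s: 11.53
eef_pos: [0.5559, -0.0675, 0.1855]
orientation: [0.001, -0.001, 1.0, -0.0]
contact_force: [0.1, -0.1, -0.9]
gripper_width: 0.0004
grip_force: 0.0
```

Call:
{"fn": "step_arm", "kwargs": {"steps": [[[0, 0, 0, 0, -0.2, -0.2, 0], [0, 0, 0, 0, -0.5, -0.5, 0], [0, 0, 0, 0, -0.8, -0.7, 0], [0, 0, 0, 0, -1, -0.8, 0], [0, 0, 0, 0, -1, -0.8, 0], [0, 0, 0, 0, -1, -0.8, 0]]]}}

```text
time_s: 12.03
eef_pos: [0.5555, -0.168, 0.2635]
orientation: [-0.001, 0.0, 1.0, 0.0]
contact_force: [-0.7, 0.1, -0.9]
gripper_width: 0.0006
grip_force: 0.0
```

Run:
```python
from h import *
look()
p,W,s=wrist(); cv2.imwrite("pics/w2.png",p[:,:,::-1])
up=(W[...,2]>.05)&(W[...,2]<.13)
k,lab,st,ce=cv2.connectedComponentsWithStats(up.astype(np.uint8))
for i in range(1,k):
    if st[i,4]<60: continue
    q=W[lab==i]; t=q[q[:,2]>q[:,2].max()-.01]; o=(t.max(0)+t.min(0))/2; e=o[:2]-[.582,.072]; print(ce[i].round(),st[i,4],o.round(4),(t.max(0)-t.min(0)).round(3),"r",np.hypot(*e).round(4),np.degrees(np.arctan2(e[1],e[0])).round(1),np.median(p[lab==i],0))
r=np.hypot(W[...,0]-.582,W[...,1]-.072)
wh=(p.min(2)>170)&(abs(W[...,2]-.008)<.006)&(r>.154)&(r<.19)
k,lab,st,ce=cv2.connectedComponentsWithStats(wh.astype(np.uint8))
for i in range(1,k):
    if st[i,4]>80: o=W[lab==i].mean(0); print("white",ce[i].round(),st[i,4],o.round(4),np.degrees(np.arctan2(o[1]-.072,o[0]-.582)).round(1))
```

```text
side peg? [324. 224.] 36 [0.65  0.178 0.072] 57.4 [86.  59.  47.5]
side peg? [379. 233.] 92 [0.706 0.039 0.07 ] -15.2 [51.5 35.  25. ]
side peg? [281. 243.] 104 [0.491 0.167 0.071] 133.8 [64.5 51.5 44.5]
side peg? [382. 258.] 117 [ 0.589 -0.063  0.07 ] -87.2 [58. 44. 29.]
side peg? [315. 266.] 121 [0.456 0.016 0.07 ] -155.9 [50. 37. 26.]
side green 188 [310. 236.] [0.5053 0.0818 0.107 ] r 0.077 172.7
[555. 103.] 727 [0.4598 0.0199 0.0811] [0.015 0.016 0.01 ] r 0.1328 -156.9 [20. 14. 10.]
[ 69. 222.] 3704 [ 0.5623 -0.3984  0.0623] [0.203 0.086 0.01 ] r 0.4708 -92.4 [175.  99.  50.]
[615. 169.] 3022 [0.5133 0.0689 0.1057] [0.043 0.017 0.01 ] r 0.0687 -177.4 [156.  143.5 118. ]
[544. 211.] 6397 [0.5435 0.009  0.1111] [0.056 0.056 0.01 ] r 0.0738 -121.5 [222.  58.  53.]
[634. 241.] 417 [0.5785 0.1199 0.0609] [0.036 0.011 0.01 ] r 0.0481 94.2 [50. 32. 31.]
[444. 261.] 522 [ 0.5917 -0.0604  0.0811] [0.015 0.016 0.01 ] r 0.1327 -85.8 [25. 16. 12.]
[531. 302.] 2481 [0.626  0.0163 0.1041] [0.031 0.033 0.01 ] r 0.071 -51.7 [46. 48. 41.]
[284. 293.] 155 [ 0.6254 -0.2018  0.0643] [0.004 0.027 0.01 ] r 0.2772 -81.0 [102.  47.  18.]
[600. 311.] 1224 [0.6393 0.0854 0.0934] [0.016 0.011 0.01 ] r 0.0589 13.2 [87. 88. 84.]
[541. 379.] 506 [0.7086 0.0409 0.0806] [0.016 0.016 0.01 ] r 0.1304 -13.8 [23. 15. 10.]
[134. 396.] 2278 [ 0.7131 -0.2951  0.1024] [0.007 0.01  0.01 ] r 0.3898 -70.3 [16. 16. 16.]
white [621.  53.] 684 [0.4098 0.1113 0.0083] 167.2
```

View pics/w2.png

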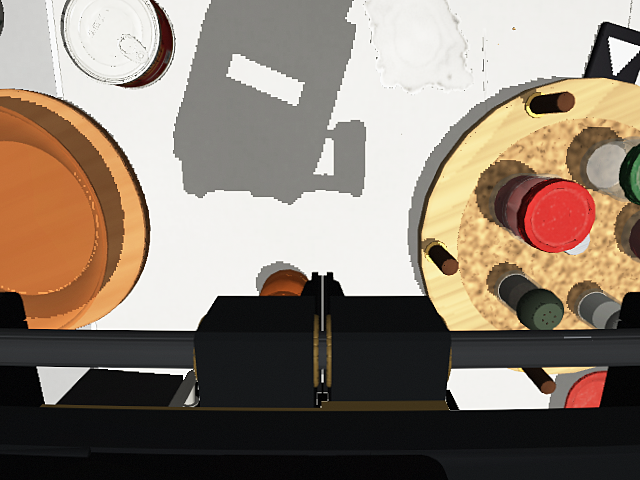

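The picture shows the pegs at about 202.5°, which should put the green jar at 166.5° against the arrow's 167°. The jar is cut off at the right edge (635,175), so I'll shift and measure it directly.

Call:
{"fn": "step_arm", "kwargs": {"steps": [[[0, 0, 0, 0.2, 0.3, 0, 0], [0, 0, 0, 0.4, 0.6, 0, 0], [0, 0, 0, 0.4, 0.9, 0, 0], [0, 0, 0, 0.4, 1, 0, 0], [0, 0, 0, 0.4, 1, 0, 0], [0, 0, 0, 0.4, 1, 0, 0]]]}}

```text
time_s: 12.68
eef_pos: [0.516, -0.0668, 0.2643]
orientation: [-0.0, -0.002, 1.0, -0.0]
contact_force: [-0.5, -1.0, 0.2]
gripper_width: 0.0006
grip_force: 0.0
```

Run:
```python
from h import *
p,W,s=wrist(); cv2.imwrite("pics/w3.png",p[:,:,::-1])
h=cv2.cvtColor(p,cv2.COLOR_RGB2HSV); g=(h[...,0]>45)&(h[...,0]<95)&(h[...,1]>90)&(W[...,2]>.095)&(W[...,2]<.125)
k,lab,st,ce=cv2.connectedComponentsWithStats(g.astype(np.uint8)); i=1+st[1:,4].argmax()
q=W[lab==i]; o=(q.max(0)+q.min(0))/2
r=np.hypot(W[...,0]-.582,W[...,1]-.072)
wh=(p.min(2)>170)&(abs(W[...,2]-.008)<.006)&(r>.154)&(r<.19)
k,lab2,st2,ce2=cv2.connectedComponentsWithStats(wh.astype(np.uint8)); j=1+st2[1:,4].argmax(); a=W[lab2==j].mean(0)
d=a[:2]-[.582,.072]; spot=np.array([.582,.072])+.072*d/np.hypot(*d)
print(s["eef_pos"],"green",ce[i].round(),o.round(4),(q.max(0)-q.min(0)).round(3),"arrow",a.round(4),"spot",spot.round(4),"err",(o[:2]-spot).round(4))
```

```text
[ 0.51600023 -0.06677959  0.26426221] green [526. 223.] [0.511  0.0878 0.1082] [0.035 0.035 0.005] arrow [0.4097 0.1116 0.0084] spot [0.5118 0.0881] err [-0.0008 -0.0003]
```

View pics/w3.png

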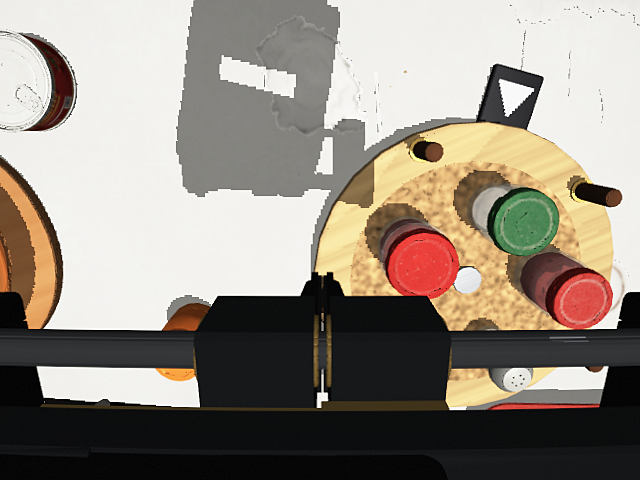

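The green lid (526,223) is in line with the arrow (517,97), about 1 mm from the spot. The jars in view are upright and the tool is clear, so I'm handing in.

```bash
python3 -c "
from bench import job
print(job.hand_in())"
```

```text
the job is handed in; nothing more can be done
None
```

I turned the carousel about 175° by one peg and handed the job in: the green-lidded jar measured about 1 mm from the front spot, with the tool clear of everything (the hand-in gave no verdict).

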